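Squeeze the release and slide the notched stop up to nip a tube

TASK

Clamp the short square tube in the length-stop fixture: keep the stop's release lever squeezed against its upright grip plate while you slide the stop along, so that it pushes the tube up against the bolted end block and its sprung plunger is clearly pushed in by the tube, but never bottomed. Then let go so that the pawl drops into a notch and the stop stays locked with the tube nipped. Do not force the stop along while its pawl is in the rack, and leave the other things on the bench where they lie.

Things in the scene. Friction and masses are not known exactly. Their poses are not given: they have to be found in the camera images.
- fixture: Fixed steel length-stop fixture: base plate 140 x 450 x 12 mm with a raised bed 40 mm wide along the fixture's y axis, bed top 34 mm above the bench. Origin: underside, on the bed's centre line; x across the bed, z up. The base spans y = -260 to +190 mm. Along its -x side stands the toothed rack, 50 mm tall, x = -38 to -58 mm, notches 10 mm apart.
- bed_guides (a point): Point on the bed's top between the two guide strips (8 mm high, 29 mm apart, y = -13 to +167 mm of the fixture), at y = 90 mm. An end block (28 x 30 x 32 mm steel, socket screw on top) is bolted on the bed between them: its face towards the stop lies somewhere from 35 mm before to 35 mm beyond this point along y; not measured, to be found by pushing the tube against it.
- stop_grip (a point): Where to pinch the stop (aluminium slide on the bed), moving with it: midway between the outer faces of release lever and grip plate when fully squeezed, 85 mm above the bench, 21 mm below the tops of both. Axes as the fixture's. Pinch across the bed (along x): 47 mm wide let go, about 41.5 mm squeezed. Below the pinch, slide up to 60 mm and rack 50 mm above the bench.
- grip_plate (a point): On the outer (+x) face of the stop's fixed upright grip plate (8 x 40 mm, z = 61 to 106 mm above the bench), at stop_grip's height, 21 mm to +x of it. The lever's upright round post (14 mm diameter, top 106 mm above the bench) faces it: its outer face is 26 mm to -x of stop_grip let go, 21 mm when squeezed; post and plate are centred on stop_grip along y.
- stop (a joint): Travel of the stop along the fixture's +y (towards tube and end block), m; starts at 0, locked in the first notch; slides to 0.134. Notches at 0, 0.010, 0.020 ... 0.130, each with about 1 mm of play either way. Sliding friction about 1 N, plus drag of about 60 N per m/s.
- release_lever (a joint): Angle of the release lever, rad: 0 let go, pawl fully in a notch and locked both ways; 0.18 squeezed to its stop. Pawl clear of the rack above about 0.12. Spring: 9 N at the post to start, 17 N fully squeezed (more if the nipped tube loads the pawl). Let go between notches, the pawl rides on a tooth; the plunger, if well pushed in, then sends the stop back to the notch behind.
- plunger: Sprung plunger of the stop: steel rod with a disc 22 mm in diameter, pointing along the fixture's +y; origin: middle of the disc's front face, 95 mm ahead of stop_grip along y when free. It can be pushed in by up to 22 mm: starts to give at about 4 N and takes 0.6 N more per mm (about 17 N when bottomed).
- pawl: Pawl on the end of the release lever, a steel tongue 4 mm wide with a rounded tip pointing to -x into the rack; origin: underside of its tip, 40 mm above the bench, 26 mm to -y of stop_grip when let go. Lifted clear it stands about 2 mm further to -y, so it drops in best when let go with the stop 0 to 5 mm past a notch.
- tube: Loose offcut of dark square tube, 25 x 105 x 25 mm, lying along the fixture's y on the bed between plunger and end block, touching neither; origin: centre of its underside, y along its length.
- jar: Bystander: white jar 92 mm wide and high, on the bench beyond the fixture; origin: centre of its underside.
- coupon: Bystander: flat steel coupon 51 x 80 x 9 mm on the bench on the robot's side of the fixture.
- gauge: Bystander: flat fillet gauge 40 x 60 x 8 mm on the bench beyond the fixture.

How it is judged:
By the outcome, as a careful person would: the job done as asked, in the order asked, and still so for the second after the job is handed in, with the robot touching nothing.
It also fails if it takes over 51 s, if anything falls off the work surface, if the arm or the gripper's body presses on something with over 40 N, if the wrist force passes 120 N, or if a joint passes its speed limit or range.

ROBOT

A 7-joint arm with a two-finger parallel gripper is mounted at the origin on a cart in front of the work surface, level with it; the furniture and walls round the work are solid. World frame = base frame: x ahead of the robot, y to its left, z up, the work surface at z = 0. Lengths are in m, angles in rad, forces in N, time in s.
With the tool pointing down it reaches from about 0.4 to 0.925 m from the base axis. Payload 5.6 kg.
Tool frame: the origin (TCP) lies at the very end of the fingers, on their centre line; the grasp point (between the pads) lies 19 mm behind it; z points along the fingers, y is the line along which they close (so a half turn about z gives the same grasp; the last joint's range is limited). The gripper opens to 85 mm and grips with 20 to 120 N. Pads are 22 mm wide; open, the fingers measure 114 mm over their backs; the gripper's body (76 mm by 85 mm) begins 54 mm behind the grasp point. The pads swing forward as they close: fully open they stand 13 mm farther back than shut.
Start: joints at [1.058, 0.468, -0.012, 1.603, 0.006, 1.071, -0.056], TCP at [0.294, -0.58, 0.2] pointing down, gripper open.
Joint ranges: [-2.53, 2.53], [-0.31, 2.02], [-1.57, 1.55], [0.28, 2.44], [-1.29, 4.43], [0.15, 1.84], [-2.92, 2.92]. Speed limits (rad/s): [2.57, 2.57, 3.14, 3.14, 3.14, 3.14, 3.14].

INTERFACE

Orientations are given as a unit quaternion [w, x, y, z].
In Python, from workcell import read_state, read_camera, camera_params, close_job gives the robot as it stands. The module is installed in compiled form; this text tells all that it offers.
- The arm moves only by the tool move_arm, never from a script. Its argument "increments" is a list that holds one entry, the list of rows, each a list of 7 numbers: the shift along the tool's x, y, z in m, then the turn, a rotation vector about the tool's x, y, z in degrees, then the finger opening in m, from 0 to 0.0854. In form: [[[x, y, z, wx, wy, wz, claw], ...]]. A call has 1 to 12 rows; each row is the pose to reach, as a shift and turn from the pose commanded when the call began, along the tool's axes at that moment; what a row does not reach only later rows make up. A row lasts 1/12 s, in which the tool goes at most 41.7 mm and 7.16 degrees, less where a joint would pass 70% of its speed; a pose out of reach is approached as far as the arm can. A call with a gripper value outside its range is refused whole. The fingers move at their own pace and stop on an object; "force" is the grip in N (left out, the last holds). Time passes only in rows, so rows that repeat a pose let the fingers close. It gives the time, the measured TCP pose, the force, the opening and the grip force at its end, in the units of the state.
- read_state(): the state, without advancing time (a new reading comes with each control period).
- read_camera(name): name is "scene" or "side" or "wrist"; returns the picture (420x560x3 uint8, blue, green, red); there is no depth.
- camera_params(name): a dict with "K" (3x3 intrinsics, pixels), "dist" ([k1, k2, p1, p2, k3] as OpenCV has them; the pictures are not rectified), "view" (4x4, takes a point from world to camera coordinates); the wrist camera has in their place "hand_eye" (4x4, takes a point from camera to tool coordinates, whose origin is the TCP and whose axes are the flange's). Camera axes: x right, y up, looking along -z (the intrinsics and any distortion apply to the point x, -y, -z); pixel columns grow to the right and rows downward; lengths in m; the calibration is good to about 2 mm. A picture is of the moment at which its call begins: read the wrist's pose just before it. camera_params takes no time and is no camera call.
- close_job(): hands the job in; it is judged then, once.
The state is a dict: "time": time; "q": joint angles; "joint_vel": joint speeds; "joint_torque": joint torques, N m; "tool_pos": TCP position; "ee_rot": TCP orientation; "wrist_force": force on the tool from outside, world axes, zero at the start; "torque": the same for the moment, N m; "width": opening from 0.0 (shut) to 1.0 (fully open); "grasp_force": force on a finger pad.
Only numpy, scipy, OpenCV 4.12 (cv2) and the standard library are available. Lean on these libraries where they do the work, as an engineer would, in place of code of your own. Each camera call takes 0.05 s, during which the arm holds its last target. There are 200 camera calls.

## Working session

There is one attempt and no reset: what is moved stays moved. The work goes in short steps, Python scripts to look and compute and a tool call to move; the robot and the scene stay as the last step left them, time stands still between calls to the robot, and variables do not carry over. Pictures are saved under pics/ and viewed, at most 13 in all, crops included, and the job is handed in when it is done.

Besides the shell and the picture viewer there is one more tool, called as name(argument=value, ...), one argument or row to a line, values as JSON. move_arm: Moves the arm, as the interface text tells. Its arguments: {"type":"object","properties":{"increments":{"type":"array"},"force":{"type":"number"}},"required":["increments"]}

```bash
mkdir -p pics; python3 - <<'E'
from workcell import *
import cv2,numpy as np
s=read_state();print(s)
for n in("scene","side"):
    cv2.imwrite(f"pics/{n}0.png",read_camera(n));p=camera_params(n);print(n,p)
print(camera_params("wrist"))
E
```

```text
{'time': 0.0, 'q': array([ 1.05798611,  0.46838765, -0.01161161,  1.6036584 ,  0.00596243,
        1.07141459, -0.05632647]), 'joint_vel': array([ 0.00177372,  0.0017541 , -0.00137767, -0.00024451,  0.0010282 ,
       -0.00028732,  0.00038327]), 'joint_torque': array([-5.62735495e-04, -5.32387626e+01,  2.12576048e-02, -2.51302886e+01,
        1.13479714e-02,  7.91189581e-03,  1.63296523e-07]), 'tool_pos': array([ 0.29392589, -0.57903088,  0.19921719]), 'ee_rot': array([-8.79916797e-04,  9.72547710e-01,  2.32701764e-01, -2.56971305e-04]), 'wrist_force': array([-0.35172303, -0.53815418,  0.04502055]), 'torque': array([-0.01270832, -0.02704898,  0.00672834]), 'grasp_force': 0.0, 'width': 0.9989773386807738}
scene {'K': array([[448.703307  ,   0.        , 283.10004181],
       [  0.        , 448.703307  , 215.964295  ],
       [  0.        ,   0.        ,   1.        ]]), 'dist': array([-0.09494285,  0.        ,  0.        ,  0.        ,  0.        ]), 'view': array([[-0.58406557, -0.81169093,  0.00502347,  0.24663355],
       [ 0.54249585, -0.38574331,  0.74625757, -0.40547941],
       
[... 505 characters left out ...]
2475, -0.44506235,  0.8816962 , -0.99844899],
       [ 0.        ,  0.        ,  0.        ,  1.        ]])}
{'K': array([[328.00671959,   0.        , 281.19284449],
       [  0.        , 328.00671959, 206.76651568],
       [  0.        ,   0.        ,   1.        ]]), 'dist': array([-0.0351137,  0.       ,  0.       ,  0.       ,  0.       ]), 'hand_eye': array([[ 2.01567806e-03,  9.53138564e-01,  3.02527378e-01,
         7.68320374e-02],
       [ 9.99997884e-01, -1.79678460e-03, -1.00185676e-03,
        -1.44489084e-04],
       [-4.11331776e-04,  3.02528757e-01, -9.53140169e-01,
        -1.73900707e-01],
       [ 0.00000000e+00,  0.00000000e+00,  0.00000000e+00,
         1.00000000e+00]])}
```

View pics/scene0.png

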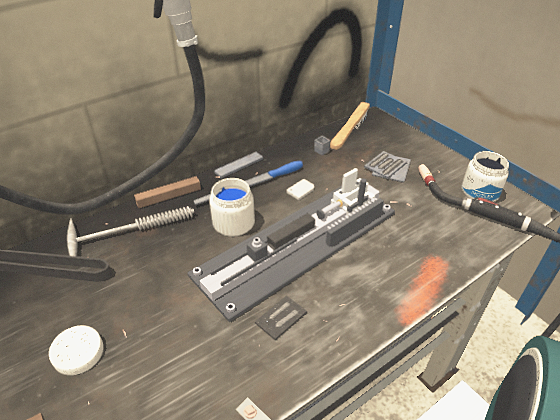

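View pics/side0.png

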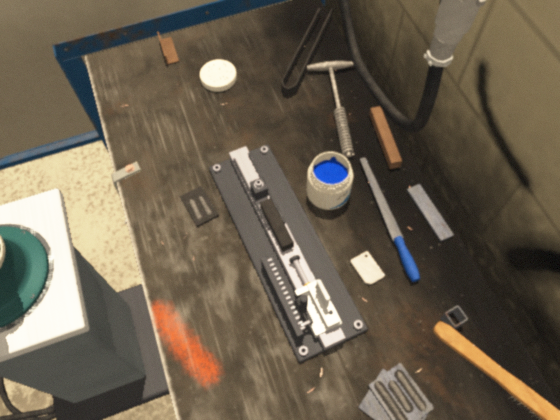

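The side view shows the fixture running from (235,150) to (325,345), with the stop near (315,300) and the tube near (275,223). I'll enlarge both views to get exact pixels.

```bash
python3 - <<'E'
import cv2
a=cv2.imread("pics/side0.png")[140:365,200:380];cv2.imwrite("pics/sidec.png",cv2.resize(a,None,fx=2.6,fy=2.6,interpolation=cv2.INTER_CUBIC))
a=cv2.imread("pics/scene0.png")[160:320,185:405];cv2.imwrite("pics/scenec.png",cv2.resize(a,None,fx=3.5,fy=3.5,interpolation=cv2.INTER_CUBIC))
E
```

```text
(no output)
```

View pics/sidec.png

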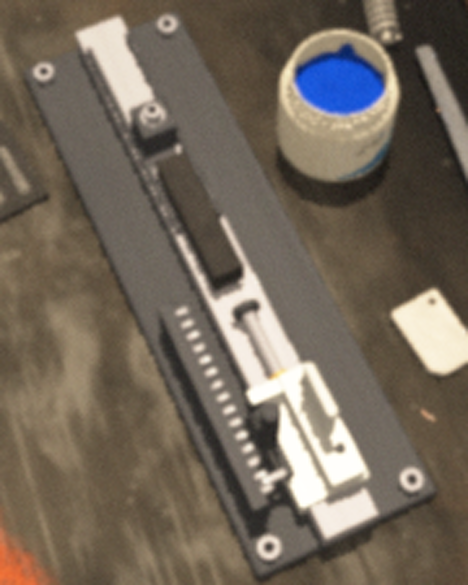

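View pics/scenec.png

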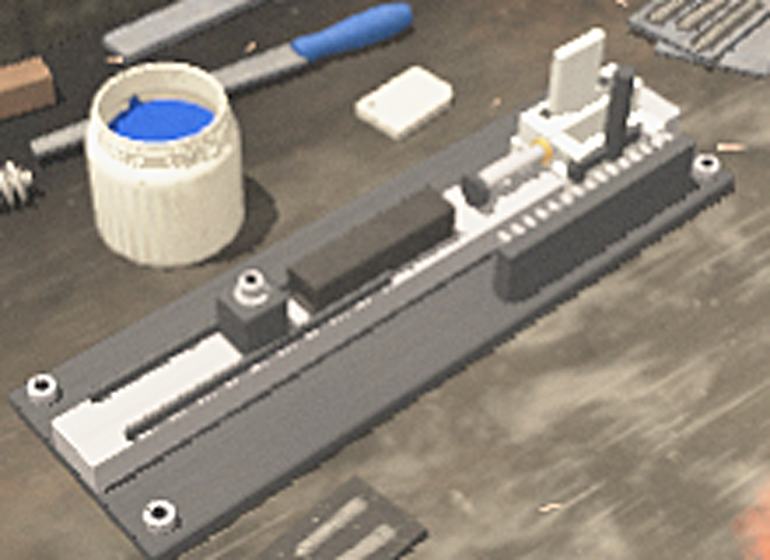

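Side crop: screws at (43,71), (167,23), (411,479) and (268,547). The post top is near (262,408). Scene crop: screws at (41,387), (159,514) and (707,163), post top (625,70), plate top centre (580,40), and the plunger disc and tube are visible.

```bash
cat > h.py <<'E'
from workcell import *
import cv2,numpy as np
from scipy.spatial.transform import Rotation as R
def ray(n,px,st=None):
    p=camera_params(n)
    u=cv2.undistortPoints(np.array([[px]],float),p["K"],p["dist"])[0,0]
    d=np.array([u[0],-u[1],-1.])
    if n=="wrist":
        q=st["ee_rot"];M=np.eye(4);M[:3,:3]=R.from_quat([q[1],q[2],q[3],q[0]]).as_matrix();M[:3,3]=st["tool_pos"];T=M@p["hand_eye"]
    else: T=np.linalg.inv(p["view"])
    return T[:3,3],T[:3,:3]@d
def onz(r,z): o,d=r; return o+d*(z-o[2])/d[2]
def tri(r1,r2):
    (a,d),(b,e)=r1,r2; t=np.linalg.lstsq(np.c_[d,-e],b-a,rcond=None)[0]
    p,q=a+t[0]*d,b+t[1]*e; return (p+q)/2,np.linalg.norm(p-q)
E
python3 - <<'E'
from h import *
np.set_printoptions(precision=4,suppress=True)
S=lambda x,y:ray("side",((x+.5)/2.6-.5+200,(y+.5)/2.6-.5+140))
C=lambda x,y:ray("scene",((x+.5)/3.5-.5+185,(y+.5)/3.5-.5+160))
for a,b in(((43,71),(159,514)),((167,23),(41,387)),((268,547),(707,163))): print(tri(S(*a),C(*b)))
s=[onz(S(*a),.017)[:2] for a in((43,71),(167,23),(411,479),(268,547))];print(np.array(s),np.mean(s,0))
y=(s[0]+s[1]-s[2]-s[3])/2; print(np.linalg.norm(y),np.linalg.norm(s[0]-s[1])); y/=np.linalg.norm(y)
x=np.array([y[1],-y[0]]);print("yaw",np.degrees(np.arctan2(y[1],y[0]))-90)
O=np.mean(s,0)+.035*y;print("origin",O)
f=lambda p:(np.array([(p[:2]-O)@x,(p[:2]-O)@y]))
print("post",f(onz(C(625,70),.106)),"plate",f(onz(C(580,40),.106)),"post side",f(onz(S(262,408),.106)),"plate side",f(onz(S(320,385),.106)))
print("tube ends z59 side",f(onz(S(175,163),.059)),f(onz(S(225,275),.059)),"endblock screw side",f(onz(S(152,110),.075)))
E
```

```text
(array([0.4779, 0.0738, 0.0213]), np.float64(0.0011149693449453869))
(array([0.5879, 0.0825, 0.0207]), np.float64(0.0010745287508437567))
(array([ 0.5099, -0.3454,  0.0223]), np.float64(0.0024353681320058284))
[[ 0.4778  0.0762]
 [ 0.5882  0.0845]
 [ 0.6195 -0.3368]
 [ 0.5093 -0.345 ]] [ 0.5487 -0.1303]
0.4224520527930701 0.11069583452900357
yaw 4.268139136837618
origin [ 0.5461 -0.0954]
post [-0.0233 -0.1878] plate [ 0.0142 -0.189 ] post side [-0.0304 -0.1817] plate side [ 0.0106 -0.1837]
tube ends z59 side [0.0001 0.0308] [-0.0044 -0.068 ] endblock screw side [-0.0001  0.0714]
```

move_arm(
  increments=[
    [[0.03,-0.012,0,0,0,-5.6,0.085],[0.06,-0.024,0,0,0,-11.2,0.085],[0.09,-0.036,0,0,0,-16.8,0.085],[0.125,-0.049,0,0,0,-22.4,0.085],[0.16,-0.063,0,0,0,-28,0.085],[0.195,-0.077,0,0,0,-33.6,0.085],[0.23,-0.091,0,0,0,-40,0.085],[0.265,-0.105,0,0,0,-46,0.085],[0.3,-0.118,0,0,0,-52,0.085],[0.33,-0.13,0,0,0,-58,0.085],[0.355,-0.14,0,0,0,-63,0.085],[0.372,-0.147,0,0,0,-67.4,0.085]],
  ],
)

```text
time: 1.1
tool_pos: [0.5612, -0.2765, 0.1998]
ee_rot: [-0.0, 0.677, 0.736, 0.001]
wrist_force: [-0.6, -1.1, 0.1]
width: 0.999
grasp_force: 0.0
```

move_arm(
  increments=[
    [[0,0,0,0,0,0,0.085],[0,0,0,0,0,0,0.085],[0,0,0,0,0,0,0.085],[0,0,0,0,0,0,0.085]],
  ],
)

```text
time: 1.43
tool_pos: [0.5582, -0.2819, 0.1999]
ee_rot: [-0.0, 0.681, 0.732, -0.001]
wrist_force: [0.1, -0.6, 0.1]
width: 0.993
grasp_force: 0.0
```

```bash
python3 - <<'E'
from h import *
import pickle
s=read_state();im=read_camera("wrist");cv2.imwrite("pics/w1.png",im);pickle.dump(s,open("w1.pkl","wb"));print(s["time"],s["tool_pos"],s["ee_rot"],s["q"],s["wrist_force"])
E
```

```text
1.4333 [ 0.55819708 -0.28193822  0.1998804 ] [-1.24988526e-04  6.81223071e-01  7.32075605e-01 -6.48238429e-04] [ 0.68293971  0.45949796 -0.36272368  1.6475191   0.18177472  1.06854751
  0.33862881] [ 0.13198112 -0.56752281  0.08177549]
```

View pics/w1.png

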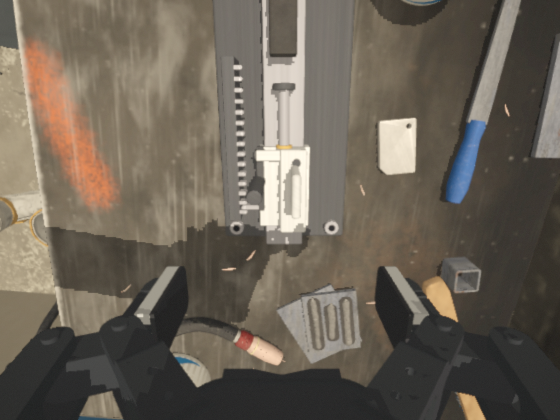

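The stop is at about (285,190). The grip plate's top runs along x≈296, y≈168-217, and the dark post top is near (254,199). I'll zoom in to get these exactly.

```bash
python3 - <<'E'
import cv2
a=cv2.imread("pics/w1.png")[60:250,205:365];cv2.imwrite("pics/w1c.png",cv2.resize(a,None,fx=3,fy=3,interpolation=cv2.INTER_CUBIC))
E
```

```text
(no output)
```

View pics/w1c.png

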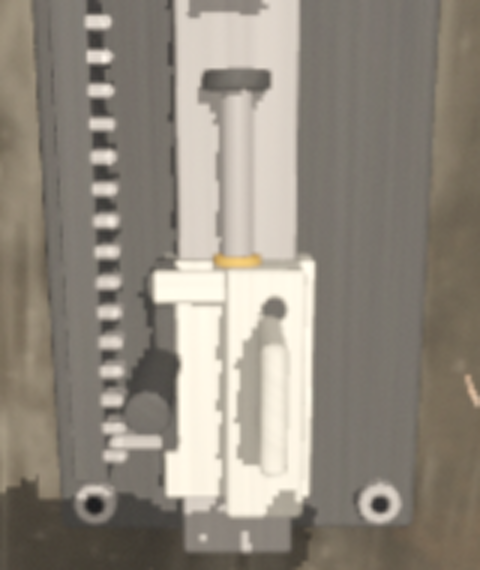

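```bash
python3 - <<'E'
from h import *
import pickle
np.set_printoptions(precision=4,suppress=True)
s=pickle.load(open("w1.pkl","rb"))
W=lambda x,y,z:onz(ray("wrist",((x+.5)/3-.5+205,(y+.5)/3-.5+60),s),z)[:2]
po,pl=W(151,412,.106),W(274,409,.106)
d=pl-po;print(po,pl,np.linalg.norm(d),"ang",np.degrees(np.arctan2(d[1],d[0])))
a,b=W(93,504,.02),W(380,503,.02);print(a,b,np.degrees(np.arctan2(*(b-a)[::-1])),np.linalg.norm(b-a))
g4=W(85,88,.05);
r1,r2=W(97,21,.05),W(114,457,.05);print("rack dir",np.degrees(np.arctan2(*(r1-r2)[::-1]))-90,np.linalg.norm(r1-r2))
p0,p1=W(177,200,.034),W(176,30,.034);print("bed edge",np.degrees(np.arctan2(*(p1-p0)[::-1]))-90)
yaw=np.radians(4.2);x=np.array([np.cos(yaw),np.sin(yaw)]);y=np.array([-x[1],x[0]])
g1=pl-.017*x;g2=po+.019*x;print("grip from plate",g1,"from post",g2)
print("disc front rel y",(W(236,68,.0575)-g1)@y)
q=s["ee_rot"];M=R.from_quat([q[1],q[2],q[3],q[0]]).as_matrix();print("tool y yaw",np.degrees(np.arctan2(M[1,1],M[0,1])),M[:,2])
g=(g1+g2)/2;print("tool shift",M.T@(np.r_[g,.066]-s["tool_pos"]))
E
```

```text
[ 0.5355 -0.2828] [ 0.5701 -0.2793] 0.0348050687665864 ang 5.6857207290751575
[ 0.5097 -0.3464] [ 0.62   -0.3378] 4.447692234665003 0.11063254255271551
rack dir 4.402252187726745 0.140655452432362
bed edge 3.722017870618288
grip from plate [ 0.5531 -0.2806] from post [ 0.5544 -0.2814]
disc front rel y 0.09337415147202183
tool y yaw 4.1213698842942605 [-0.0011 -0.0008 -1.    ]
tool shift [ 0.0014 -0.0042  0.1339]
```

move_arm(
  increments=[
    [[0.001,-0.004,0.02,0,0,0,0.085],[0.001,-0.004,0.04,0,0,0,0.085],[0.001,-0.004,0.06,0,0,0,0.085],[0.001,-0.004,0.08,0,0,0,0.085],[0.001,-0.004,0.095,0,0,0,0.085],[0.001,-0.004,0.107,0,0,0,0.085],[0.001,-0.004,0.118,0,0,0,0.085],[0.001,-0.004,0.125,0,0,0,0.085],[0.001,-0.004,0.13,0,0,0,0.085],[0.001,-0.004,0.132,0,0,0,0.085],[0.001,-0.004,0.132,0,0,0,0.085],[0.001,-0.004,0.132,0,0,0,0.085]],
  ],
)

```text
time: 2.48
tool_pos: [0.5558, -0.2796, 0.0688]
ee_rot: [0.001, 0.68, 0.733, 0.0]
wrist_force: [0.7, -0.3, -0.4]
width: 0.995
grasp_force: 0.0
```

```bash
python3 - <<'E'
from h import *
s=read_state();im=read_camera("wrist");cv2.imwrite("pics/w2.png",im);print(s["time"],s["tool_pos"],s["wrist_force"])
E
```

```text
2.4833 [ 0.55581907 -0.2795956   0.06875682] [ 0.72599427 -0.34282914 -0.37528824]
```

View pics/w2.png

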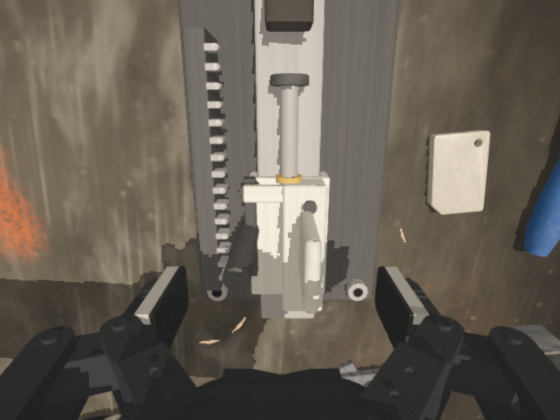

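```bash
python3 - <<'E'
from h import *
s=read_state();print(s["tool_pos"])
g=cv2.imread("pics/w2.png")
for p in((307,276),(320,276),(313,244),(313,309)): 
    P=onz(ray("wrist",p,s),.106);q=s["ee_rot"];M=R.from_quat([q[1],q[2],q[3],q[0]]).as_matrix();print(p,M.T@(P-s["tool_pos"]))
c=cv2.convertScaleAbs(g[210:320,190:340],alpha=2.5,beta=30);cv2.imwrite("pics/w2c.png",cv2.resize(c,None,fx=4,fy=4,interpolation=cv2.INTER_CUBIC))
E
```

```text
[ 0.55589104 -0.27962546  0.06891582]
(307, 276) [-0.00023833  0.01159096 -0.03707101]
(320, 276) [-0.00024414  0.01771251 -0.03706413]
(313, 244) [ 0.01617703  0.01388082 -0.03708017]
(313, 309) [-0.0184499   0.01501955 -0.03705415]
```

View pics/w2c.png

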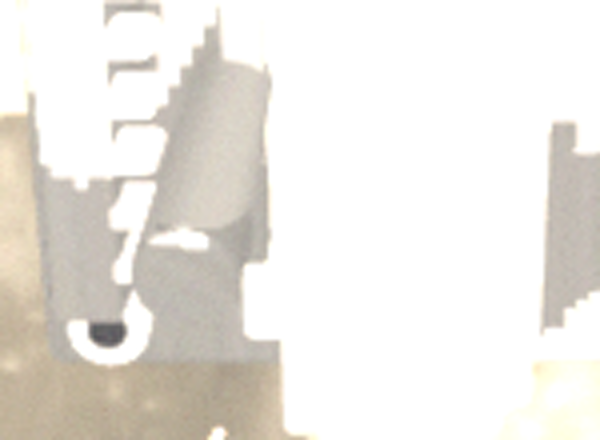

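move_arm(
  increments=[
    [[0,0,0.002,0,0,0,0.07],[0,0,0.002,0,0,0,0.065],[0,0,0.002,0,0,0,0.06],[0,0,0.002,0,0,0,0.06]],
  ],
  force=50,
)

```text
time: 2.87
tool_pos: [0.5554, -0.2795, 0.0663]
ee_rot: [0.0, 0.68, 0.733, -0.0]
wrist_force: [0.8, -0.2, 0.3]
width: 0.703
grasp_force: 0.0
```

move_arm(
  increments=[
    [[-0.001,-0.002,0,0,0,0,0.058],[-0.001,-0.002,0,0,0,0,0.054],[-0.001,-0.002,0,0,0,0,0.051],[-0.001,-0.002,0,0,0,0,0.048],[-0.001,-0.002,0,0,0,0,0.046],[-0.001,-0.002,0,0,0,0,0.046]],
  ],
  force=50,
)

```text
time: 3.37
tool_pos: [0.5513, -0.2811, 0.0661]
ee_rot: [-0.001, 0.68, 0.733, -0.001]
wrist_force: [-5.1, 0.4, 4.6]
width: 0.543
grasp_force: 6.6
```

move_arm(
  increments=[
    [[0,0,0,0,0,0,0.044],[0,0,0,0,0,0,0.042],[0,0,0,0,0,0,0.038],[0,0,0,0,0,0,0.034],[0,0,0,0,0,0,0.034],[0,0,0,0,0,0,0.034]],
  ],
  force=50,
)

```text
time: 3.87
tool_pos: [0.5547, -0.2811, 0.0674]
ee_rot: [0.001, 0.679, 0.734, 0.0]
wrist_force: [-0.2, -0.9, 7.1]
width: 0.447
grasp_force: 49.3
```

move_arm(
  increments=[
    [[0.001,0,-0.001,0,0,0,0.034],[0.003,0,-0.001,0,0,0,0.034],[0.005,0,-0.001,0,0,0,0.034],[0.007,0,-0.001,0,0,0,0.034],[0.009,0,-0.001,0,0,0,0.034],[0.009,0,-0.001,0,0,0,0.034]],
  ],
)

```text
time: 4.37
tool_pos: [0.5538, -0.2706, 0.0675]
ee_rot: [0.0, 0.68, 0.734, 0.001]
wrist_force: [5.5, -1.0, -0.3]
width: 0.445
grasp_force: 51.3
```

move_arm(
  increments=[
    [[0.002,0,0,0,0,0,0.034],[0.005,0,0,0,0,0,0.034],[0.008,0,0,0,0,0,0.034],[0.011,0,0,0,0,0,0.034],[0.014,0,0,0,0,0,0.034],[0.017,0,0,0,0,0,0.034],[0.02,0,0,0,0,0,0.034],[0.02,0,0,0,0,0,0.034],[0.02,0,0,0,0,0,0.034],[0.02,0,0,0,0,0,0.034]],
  ],
)

```text
time: 5.2
tool_pos: [0.5523, -0.2512, 0.0674]
ee_rot: [0.001, 0.68, 0.733, 0.001]
wrist_force: [5.5, -1.5, 0.0]
width: 0.448
grasp_force: 51.4
```

```bash
python3 - <<'E'
from h import *
s=read_state();print(s["time"],s["tool_pos"],s["wrist_force"])
a=read_camera("side")[140:365,200:380];cv2.imwrite("pics/sd.png",cv2.resize(a,None,fx=2.6,fy=2.6,interpolation=cv2.INTER_CUBIC))
E
```

```text
5.2 [ 0.55228605 -0.25117655  0.06743779] [ 5.52031231 -1.49003778  0.02899407]
```

View pics/sd.png

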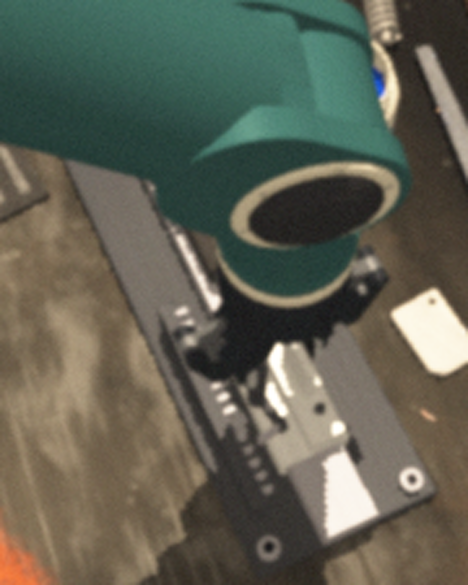

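The stop has followed the hand by about 30 mm, with the rack free. I'll go on in small steps and watch the force.

move_arm(
  increments=[
    [[0.002,-0.001,0,0,0,0,0.034],[0.004,-0.001,0,0,0,0,0.034],[0.006,-0.001,0,0,0,0,0.034],[0.008,-0.001,0,0,0,0,0.034],[0.008,-0.001,0,0,0,0,0.034],[0.008,-0.001,0,0,0,0,0.034]],
  ],
)

```text
time: 5.75
tool_pos: [0.5517, -0.2431, 0.0675]
ee_rot: [0.001, 0.68, 0.734, 0.001]
wrist_force: [8.2, -1.3, -2.5]
width: 0.444
grasp_force: 51.9
```

move_arm(
  increments=[
    [[0.002,0,0,0,0,0,0.034],[0.004,0,0,0,0,0,0.034],[0.005,0,0,0,0,0,0.034],[0.005,0,0,0,0,0,0.034],[0.005,0,0,0,0,0,0.034]],
  ],
)

```text
time: 6.17
tool_pos: [0.5514, -0.2393, 0.0675]
ee_rot: [0.002, 0.68, 0.733, 0.001]
wrist_force: [9.1, -3.4, -3.5]
width: 0.448
grasp_force: 52.0
```

move_arm(
  increments=[
    [[0.002,0,0,0,0,0,0.034],[0.003,0,0,0,0,0,0.034],[0.003,0,0,0,0,0,0.034],[0.003,0,0,0,0,0,0.034]],
  ],
)

```text
time: 6.5
tool_pos: [0.5513, -0.2373, 0.0675]
ee_rot: [0.003, 0.68, 0.733, 0.001]
wrist_force: [9.0, -5.5, -4.6]
width: 0.444
grasp_force: 52.0
```

move_arm(
  increments=[
    [[0.002,0,0,0,0,0,0.034],[0.003,0,0,0,0,0,0.034],[0.003,0,0,0,0,0,0.034],[0.003,0,0,0,0,0,0.034]],
  ],
)

```text
time: 6.83
tool_pos: [0.5511, -0.2351, 0.0675]
ee_rot: [0.003, 0.68, 0.733, 0.001]
wrist_force: [9.7, -6.5, -5.4]
width: 0.442
grasp_force: 52.1
```

move_arm(
  increments=[
    [[0.001,0.002,0,0,0,0,0.034],[0.002,0.003,0,0,0,0,0.034],[0.003,0.003,0,0,0,0,0.034],[0.003,0.003,0,0,0,0,0.034],[0.003,0.003,0,0,0,0,0.034]],
  ],
)

```text
time: 7.25
tool_pos: [0.551, -0.2334, 0.0675]
ee_rot: [0.001, 0.681, 0.733, -0.002]
wrist_force: [2.3, -7.7, 1.4]
width: 0.446
grasp_force: 50.5
```

move_arm(
  increments=[
    [[0.001,0,0,0,0,0,0.034],[0.002,0,0,0,0,0,0.034],[0.003,0,0,0,0,0,0.034],[0.003,0,0,0,0,0,0.034],[0.003,0,0,0,0,0,0.034]],
  ],
)

```text
time: 7.67
tool_pos: [0.5508, -0.2311, 0.0674]
ee_rot: [0.002, 0.681, 0.732, -0.002]
wrist_force: [2.2, -9.1, 0.1]
width: 0.447
grasp_force: 50.6
```

move_arm(
  increments=[
    [[0.001,0,0,0,0,0,0.034],[0.002,0,0,0,0,0,0.034],[0.003,0,0,0,0,0,0.034],[0.003,0,0,0,0,0,0.034],[0.003,0,0,0,0,0,0.034],[0.003,0,0,0,0,0,0.034]],
  ],
)

```text
time: 8.17
tool_pos: [0.5506, -0.2288, 0.0675]
ee_rot: [0.002, 0.681, 0.732, -0.002]
wrist_force: [2.4, -10.2, -1.1]
width: 0.446
grasp_force: 50.6
```

```bash
python3 - <<'E'
from h import *
import pickle
s=read_state();im=read_camera("wrist");pickle.dump(s,open("w3.pkl","wb"));cv2.imwrite("pics/w3.png",im);print(s["time"],s["tool_pos"],s["wrist_force"])
E
```

```text
8.1667 [ 0.55061638 -0.22880485  0.06746728] [  2.37201698 -10.20027077  -1.1110283 ]
```

View pics/w3.png

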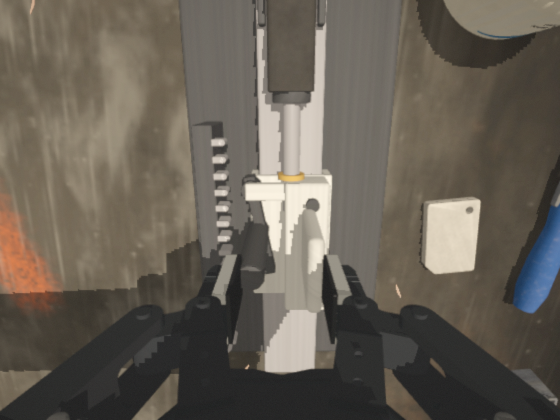

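The picture shows the plunger disc at (291,95) against the tube, with the rod about 9 mm shorter than before. Letting go now.

move_arm(
  increments=[
    [[0,0,0,0,0,0,0.075],[0,0,0,0,0,0,0.08],[0,0,0,0,0,0,0.08],[0,0,0,0,0,0,0.08],[0,0,0,0,0,0,0.08],[0,0,0,0,0,0,0.08]],
  ],
)

```text
time: 8.72
tool_pos: [0.5512, -0.223, 0.0672]
ee_rot: [-0.0, 0.68, 0.733, 0.0]
wrist_force: [-0.5, 0.3, 0.5]
width: 0.931
grasp_force: 0.0
```

move_arm(
  increments=[
    [[0,0,-0.01,0,0,0,0.085],[0,0,-0.03,0,0,0,0.085],[0,0,-0.05,0,0,0,0.085],[0,0,-0.07,0,0,0,0.085],[0,0,-0.09,0,0,0,0.085],[0,0,-0.11,0,0,0,0.085],[0,0,-0.13,0,0,0,0.085],[0,0,-0.13,0,0,0,0.085],[0,0,-0.13,0,0,0,0.085],[0,0,-0.13,0,0,0,0.085],[0,0,-0.13,0,0,0,0.085]],
  ],
)

```text
time: 9.63
tool_pos: [0.5504, -0.2233, 0.1963]
ee_rot: [-0.001, 0.68, 0.733, -0.0]
wrist_force: [0.3, -0.3, -0.3]
width: 0.994
grasp_force: 0.0
```

```bash
python3 - <<'E'
from h import *
import pickle
s=read_state();im=read_camera("wrist");pickle.dump(s,open("w4.pkl","wb"));print(s["time"],s["tool_pos"],s["wrist_force"])
a=im[0:270,205:365];cv2.imwrite("pics/w4c.png",cv2.resize(a,None,fx=2.2,fy=2.2,interpolation=cv2.INTER_CUBIC))
E
```

```text
9.6333 [ 0.55038472 -0.22331292  0.19628738] [ 0.29966349 -0.25686492 -0.30461963]
```

View pics/w4c.png

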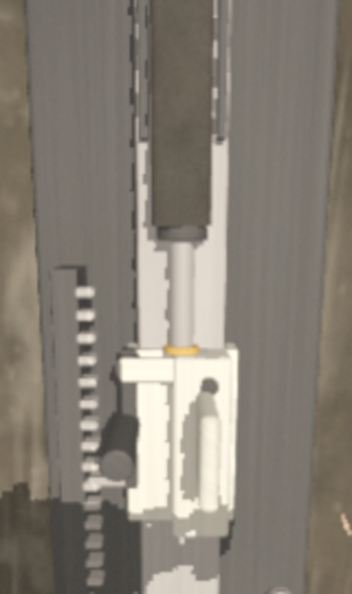

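```bash
python3 - <<'E'
from h import *
import pickle
s=pickle.load(open("w4.pkl","rb"))
W=lambda x,y,z:onz(ray("wrist",((x+.5)/2.2-.5+205,(y+.5)/2.2-.5),s),z)[:2]
po,pl=W(117,463,.106),W(209,463,.106);print(po,pl,np.linalg.norm(pl-po))
y=np.array([-.0744,.9972]);print("travel",(pl-[.5701,-.2793])@y,(po-[.5355,-.2828])@y,"disc rel",(W(182,226,.0575)-pl)@y)
E
```

```text
[ 0.53088671 -0.23448001] [ 0.5662519  -0.23173039] 0.035471919490091514
travel 0.04772271574122568 0.04852792238158141 disc rel 0.08737157415245954
```

```bash
python3 -c "
from workcell import close_job
print(close_job())"
```

```text
the job is handed in; nothing more can be done
None
```

The tube is clamped against the end block and the stop is locked in the 50 mm notch. The plunger is pushed in about 6 mm of its 22 mm and never got past about 9 mm. The arm is clear of the work, and I handed the job in at about 10 s; no verdict came back.

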